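# Half-open the ball valve and listen at the marked pad

## Robot

A 7-joint arm with a two-finger parallel gripper is mounted at the origin on the work surface. World frame = base frame: x ahead of the robot, y to its left, z up, the work surface at z = 0. Lengths are in m, angles in degrees, forces in N, time in s.
With the tool pointing down it reaches from about 0.4 to 0.925 m from the base axis. Payload 4.1 kg.
Tool frame: the origin (TCP) lies midway between the tips of the shut fingers; the grasp point (between the pads) lies 19 mm behind it (manip.grasp_offset is the distance from the TCP to the grasp point, in m); z points along the fingers, y is the line along which they close (so a half turn about z gives the same grasp; the last joint's range is limited). The gripper opens to 85 mm and grips with 20 to 120 N. Pads are 22 mm wide; open, the fingers measure 114 mm over their backs; the gripper's body (76 mm by 85 mm) begins 54 mm behind the grasp point. The pads swing forward as they close: fully open they stand 13 mm farther back than shut.
Start: joints at [-75.401, 22.827, 2.584, 88.041, -1.071, 69.15, -2.905], TCP at [0.225, 0.61, 0.231] pointing down, gripper open.
Joint ranges: [-161.44, 161.44], [-28.35, 127.94], [-78.24, 83.42], [0, 140.83], [-78.03, 258.03], [13.02, 114.36], [-168.23, 168.23]. Speed limits (degrees/s): [147.25, 147.25, 180, 180, 180, 180, 180].

## Interface

Orientations are given as a 3x3 rotation matrix whose columns are the frame's x, y, z axes.
In Python, from workcell import manip gives the robot as it stands.
- The arm moves only by the tool arm_command, never from a script. Its argument "rows" is a list of rows, each a list of 3 entries, a list of its own where there are three numbers: the turn, a rotation vector about the tool's x, y, z in degrees, then the shift along the tool's x, y, z in m, then the gripper's target within -1 to 1 (fully open at 1, half-way at 0, shut at -1). A call has exactly 8 rows; each row shifts and turns the commanded pose from where the row before left it, along the tool's axes as they then stand; what a row does not reach is not made up. A row lasts 1/12 s, in which the tool goes at most 41.7 mm and 7.16 degrees, less where a joint would pass 70% of its speed; a pose out of reach is approached as far as the arm can. A call with a gripper value outside its range is refused whole. The fingers move at their own pace and stop on an object; the grip force is fixed at half the most. Time passes only in rows, so rows that do not move let the fingers close, or fill a call up. It gives the time, the measured TCP pose, the force, the opening and the grip force at its end, in the units of the state.
- manip.read_state(): the state, without advancing time (a new reading comes with each control period).
- manip.get_image(name): name is "scene" or "side" or "wrist"; returns a dict with "image" (480x640x3 uint8, blue, green, red), "fov_y" (degrees; the focal length in pixels is half the picture's height over the tangent of half this angle, whatever the lens; pixels are square), "cx", "cy" (the principal point, pixels), "world_from_camera" (4x4, takes a point from camera to world coordinates). Camera axes: x right, y down, z forward; pixel columns grow to the right and rows downward; lengths in m; the calibration is good to about 2 mm. A picture is of the moment at which its call begins. There is no depth.
- manip.hand_in(): hands the job in; it is judged then, once.
Trained networks look in the newest picture that a camera, given by its name, has taken for a name from the list of things; names that differ only in an ending like _2 or _b are one class to them, and where a whole thing is asked for, a point or a joint stands for the part that bears it (a point fixed in the world has none). Each returns a list of dicts, best first, with "confidence" (0 to 1); they miss things now and then, are a little off and sometimes report something else, mostly with a low value. They report only what shows in the picture. A call takes as long as a camera call. They do not tell look-alikes from the thing itself.
- manip.boxes_of(camera, thing): "point" ([x, y, z] in m, in the coordinates of the camera as it stood for that picture, good to about 4 mm: the middle of the surface that is visible of it).
- manip.regions_of(camera, thing): "region" (480x640 bool, what is visible of it).
- manip.mark_of(camera, thing): "point" ([x, y, z] in m, in the coordinates of the camera as it stood for that picture, good to about 4 mm: a listed point, or the origin of a listed thing).
The state is a dict: "time_s": time; "qpos": joint angles; "joint_velocities": joint speeds; "tau": joint torques, N m; "position": TCP position; "tool_rot": TCP orientation; "ft_force": force on the tool from outside, world axes, zero at the start; "moment": the same for the moment, N m; "grip_width": finger opening in m; "gripper_force": force on a finger pad.
Only numpy, scipy, OpenCV 4.12 (cv2) and the standard library are available. Lean on these libraries where they do the work, as an engineer would, in place of code of your own. Each camera call takes 0.05 s, during which the arm holds its last target. There are 200 camera calls.

## Task

Turn the ball valve's lever to half open (45 degrees between shut and fully open) and leave it there; then take the listening probe out of its stand and hold its tip inside the ring marked on the sloping pad, the probe square to the pad's face and pressed lightly, so that the sprung tip is about half way in. Finish while still holding the probe like that, without letting go, and leave the other things on the bench where they are.

Things in the scene. Friction and masses are not known exactly. Their poses are not given: they have to be found in the camera images.
- pipe_rig: Rig fixed to the bench: a level flanged steel pipe, 60 mm diameter and 380 mm long, its axis 85 mm above the bench, on two grey saddles. Origin on the bench under the middle of the pipe; y runs along the pipe towards the brass ball valve's end, z up; the pipe ends are at y = -190 and +190 mm, with flanges 92 mm in diameter. The valve body (82 mm diameter) is at y = +90 mm, the sloping pad at y = -90 mm.
- valve_stem (a point): Point on the upright turning axis of the ball valve's handle, at the handle's mid height, 165 mm above the bench; its axes are those of the rig.
- handle (a joint): Angle of the valve's lever handle, rad. 0 = shut: the lever points across the pipe along the rig's +x; it grows anticlockwise seen from above; 0.785 = half open (lever diagonal to the pipe, between the rig's +x and +y); 1.571 = fully open, along the pipe's +y. Stiff: it stays where it is left and takes about 0.35 N m to turn (4 N at the grip).
- handle_grip (a point): Middle of the black rubber sleeve of the lever, 85 mm from the stem axis; x points outwards along the lever, z up. The sleeve is 80 mm long, 22 mm wide and 14 mm high, 165 mm above the bench at mid height, free on both sides and below (25 mm or more to the pipe or flange beneath).
- pad: Round machined steel pad, 40 mm diameter, standing out of the pipe and sloping 25 degrees (0.436 rad) towards the rig's -x side. Origin at the centre of its flat face, about 130 mm above the bench, in the middle of the dark ring marked there (14 mm inside, 17 mm outside diameter); z is the outward normal of the face, y is along the pipe as the rig's. Rigid and fixed to the rig.
- stand: Fixed aluminium block, 70 x 70 x 80 mm high, with a 15 mm upright hole through its middle; origin at the centre of its underside, z up.
- probe: Listening probe standing upright in the stand's hole, about 0.16 kg. Origin on its axis at the underside of its collar, which rests on the stand (80 mm above the bench); z runs up the handle, away from the tip. Black round handle 28 mm in diameter from z = 8 to 85 mm; collar 36 mm in diameter, z = 0 to 8 mm; below it a steel stem 12 mm in diameter down to z = -50 mm and out of that a sprung steel tip.
- plunger (a joint): How far the probe's sprung tip is pressed in, m: 0 = fully out, 0.012 = all the way in. It needs 1 N to start moving, then 0.5 N per mm: 4 N at half way (0.006), 7 N all the way in.
- tip (a point): End of the probe's sprung tip (round, 7 mm diameter), on the probe's axis, 66 mm below the probe's origin when fully out; z runs up the probe's axis.
- tin: Bystander, loose: round tin 70 mm across, 100 mm tall. Origin at the centre of its underside.
- coupling: Bystander, loose: dark steel pipe coupling (ring), 60 mm across, 35 mm tall. Origin at the centre of its underside.
- wrench: Bystander, loose: open-ended wrench lying flat. Origin in its handle region, on the bench.
- mug: Bystander, loose: white mug, 80 mm across, 90 mm tall. Origin at the centre of its underside.
- jar: Bystander, loose: lidded jar, 60 mm across, 80 mm tall. Origin at the centre of its underside.
- brush: Bystander, loose: brush lying flat. Origin in its handle region, on the bench.
Things that resemble listed ones, but are neither listed nor needed, are in the scene too. There is more than one size of the probe; the job needs the largest.

How it is judged:
By the outcome, as a careful person would: the job done as asked, in the order asked, and still so for the second after the job is handed in, while the arm keeps its last pose, push and grip.
It also fails if it takes over 48 s, if anything falls off the work surface, if the arm or the gripper's body presses on something with over 40 N, if the wrist force passes 120 N, or if a joint passes its speed limit or range.

## Working session

There is one attempt and no reset: what is moved stays moved. The work goes in short steps, Python scripts to look and compute and a tool call to move; the robot and the scene stay as the last step left them, time stands still between calls to the robot, and variables do not carry over. Pictures are saved under pics/ and viewed, at most 10 in all, crops included, and the job is handed in when it is done.

Besides the shell and the picture viewer there is one more tool, called as name(argument=value, ...) on one line, values as JSON. arm_command: Moves the arm, as the interface text tells. Its arguments: {"type":"object","properties":{"rows":{"type":"array"}},"required":["rows"]}

```bash
mkdir -p pics; cat > h.py <<'E'
import numpy as np, cv2
from workcell import manip
def W(im,p):
    T=np.array(im["world_from_camera"]); return T[:3,:3]@np.array(p)+T[:3,3]
def px(im,p):
    T=np.array(im["world_from_camera"]); f=240/np.tan(np.radians(im["fov_y"])/2)
    q=T[:3,:3].T@(np.array(p)-T[:3,3]); return np.array([im["cx"]+f*q[0]/q[2], im["cy"]+f*q[1]/q[2]])
E
python3 - <<'E'
from h import *
for c in ["scene","side"]:
    im=manip.get_image(c); cv2.imwrite(f"pics/{c}0.png",im["image"])
    print(c,np.round(im["world_from_camera"],3).tolist(),im["fov_y"])
    for t in ["pipe_rig","valve_stem","handle_grip","pad","probe","stand","tip"]:
        for d in manip.mark_of(c,t)[:4]:
            w=W(im,d["point"]); print(t,round(d["confidence"],2),w.round(3),px(im,w).round())
print(manip.read_state()["tool_rot"])
a=cv2.imread("pics/scene0.png");b=cv2.imread("pics/side0.png")
E
```

```text
scene [[0.029, 0.753, -0.658, 1.276], [1.0, -0.023, 0.019, -0.031], [-0.001, -0.658, -0.753, 0.932], [0.0, 0.0, 0.0, 1.0]] 57.389837851981284
pipe_rig 0.58 [ 0.534 -0.035 -0.005] [312. 265.]
valve_stem 0.89 [0.542 0.055 0.164] [348. 223.]
handle_grip 0.64 [0.628 0.053 0.168] [349. 250.]
handle_grip 0.29 [0.39  0.018 0.001] [329. 225.]
pad 0.7 [ 0.502 -0.121  0.131] [277. 223.]
probe 0.85 [ 0.434 -0.378  0.082] [184. 219.]
probe 0.74 [ 0.347 -0.358  0.047] [199. 206.]
probe 0.67 [ 0.446 -0.284  0.045] [221. 231.]
stand 0.69 [ 0.438 -0.375 -0.004] [192. 241.]
tip 0.3 [ 0.435 -0.376  0.084] [185. 219.]
tip 0.23 [ 0.435 -0.378 -0.004] [191. 240.]
side [[0.992, -0.066, 0.104, 0.45], [-0.124, -0.534, 0.836, -0.885], [0.0, -0.843, -0.539, 0.686], [0.0, 0.0, 0.0, 1.0]] 50.95934653588694
pipe_rig 0.73 [ 0.532 -0.037 -0.002] [315. 295.]
valve_stem 0.89 [0.538 0.059 0.161] [312. 207.]
handle_grip 0.82 [0.631 0.053 0.165] [356. 204.]
pad 0.63 [ 0.452  0.354 -0.002] [272. 209.]
probe 0.79 [ 0.343 -0.35   0.044] [215. 407.]
probe 0.68 [ 0.432 -0.375  0.081] [272. 399.]
probe 0.56 [ 0.449 -0.283  0.045] [282. 368.]
stand 0.95 [ 0.436 -0.37  -0.004] [278. 432.]
[[-9.38098725e-01  3.46367975e-01  9.21510217e-05]
 [ 3.46367986e-01  9.38098707e-01  1.85574533e-04]
 [-2.21696791e-05  2.06005397e-04 -9.99999979e-01]]
```

View pics/scene0.png

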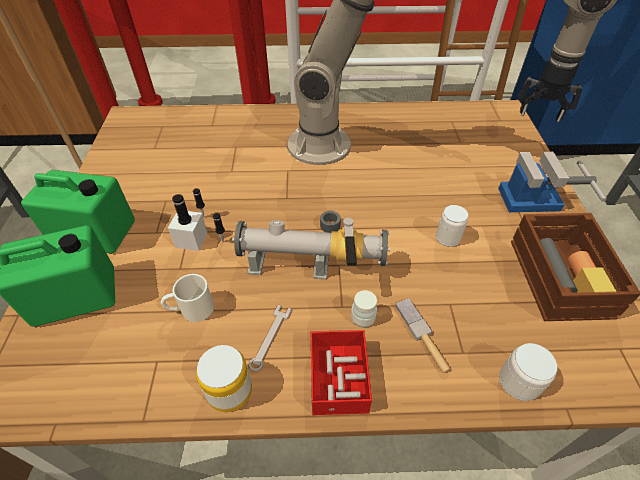

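View pics/side0.png

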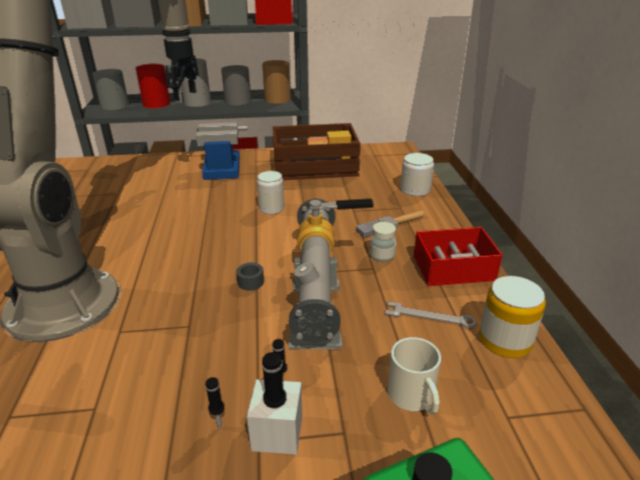

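The probe I want stands in the white block at scene (184,219), side (272,399). The look-alikes are the smaller probes at scene (199,206) and (221,231), whose origins are only 45 mm up. The stand's probe has its collar at 80 mm and is the largest. I'll check it with one crop, then plan the first move.

```bash
cat >> h.py <<'E'
from scipy.spatial.transform import Rotation as Ro, Slerp
def plan(p1,R1,n,p0=None,R0=None):
    s=manip.read_state(); p0=np.array(s["position"] if p0 is None else p0); R0=np.array(s["tool_rot"] if R0 is None else R0)
    sl=Slerp([0,1],Ro.from_matrix([R0,R1])); R=sl(np.linspace(0,1,n+1)).as_matrix(); d=(np.array(p1)-p0)/n
    for k in range(n):
        print([Ro.from_matrix(R[k].T@R[k+1]).as_rotvec(degrees=True).round(2).tolist(), (R[k+1].T@d).round(4).tolist()])
def down(a,tilt=0):
    "closing axis y at world angle a deg, tool z tilted by tilt deg about +y (tool y)"
    a=np.radians(a); y=np.array([np.cos(a),np.sin(a),0]); z=np.array([0,0,-1.]); x=np.cross(y,z)
    return np.c_[x,y,z]@Ro.from_rotvec([0,tilt,0],degrees=True).as_matrix()
E
python3 - <<'E'
from h import *
a=cv2.imread("pics/scene0.png")[180:280,130:260];b=cv2.imread("pics/side0.png")[320:460,190:330]
cv2.imwrite("pics/crop1.png",np.hstack([cv2.resize(a,(390,300)),cv2.resize(b,(300,300))]))
plan([0.60,0.045,0.30],down(86),24)
E
```

```text
[[0.0, 0.0, -0.68], [-0.0226, -0.0169, -0.0029]]
[[0.0, 0.0, -0.68], [-0.0224, -0.0172, -0.0029]]
[[0.0, 0.0, -0.68], [-0.0222, -0.0175, -0.0029]]
[[0.0, 0.0, -0.68], [-0.022, -0.0177, -0.0029]]
[[0.0, 0.0, -0.68], [-0.0218, -0.018, -0.0029]]
[[0.0, 0.0, -0.68], [-0.0216, -0.0182, -0.0029]]
[[0.0, 0.0, -0.68], [-0.0213, -0.0185, -0.0029]]
[[0.0, 0.0, -0.68], [-0.0211, -0.0187, -0.0029]]
[[0.0, 0.0, -0.68], [-0.0209, -0.019, -0.0029]]
[[0.0, 0.0, -0.68], [-0.0207, -0.0192, -0.0029]]
[[0.0, 0.0, -0.68], [-0.0204, -0.0195, -0.0029]]
[[0.0, 0.0, -0.68], [-0.0202, -0.0197, -0.0029]]
[[0.0, 0.0, -0.68], [-0.02, -0.02, -0.0029]]
[[0.0, 0.0, -0.68], [-0.0197, -0.0202, -0.0029]]
[[0.0, 0.0, -0.68], [-0.0195, -0.0204, -0.0029]]
[[0.0, 0.0, -0.68], [-0.0193, -0.0207, -0.0029]]
[[0.0, 0.0, -0.68], [-0.019, -0.0209, -0.0029]]
[[0.0, 0.0, -0.68], [-0.0188, -0.0211, -0.0029]]
[[0.0, 0.0, -0.68], [-0.0185, -0.0213, -0.0029]]
[[0.0, 0.0, -0.68], [-0.0183, -0.0215, -0.0029]]
[[0.0, 0.0, -0.68], [-0.018, -0.0218, -0.0029]]
[[0.0, 0.0, -0.68], [-0.0177, -0.022, -0.0029]]
[[0.0, 0.0, -0.68], [-0.0175, -0.0222, -0.0029]]
[[0.0, 0.0, -0.68], [-0.0172, -0.0224, -0.0029]]
```

View pics/crop1.png

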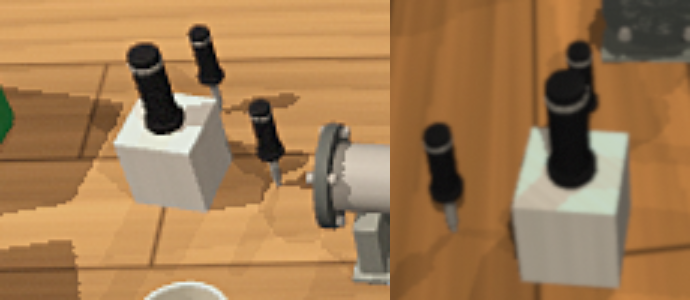

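The crop confirms the big probe, handle near (160,90) in the left half, standing in the block. The two beside it are thinner and shorter.

arm_command(rows=[[[0,0,-0.7],[-0.0226,-0.017,-0.003],1],[[0,0,-0.7],[-0.0224,-0.0172,-0.003],1],[[0,0,-0.7],[-0.0222,-0.0175,-0.003],1],[[0,0,-0.7],[-0.022,-0.0177,-0.003],1],[[0,0,-0.7],[-0.0218,-0.018,-0.003],1],[[0,0,-0.7],[-0.0216,-0.0182,-0.003],1],[[0,0,-0.7],[-0.0213,-0.0185,-0.003],1],[[0,0,-0.7],[-0.0211,-0.0187,-0.003],1]])

```text
time_s: 1.47
position: [0.3488, 0.419, 0.2557]
tool_rot: [[-0.968, 0.253, 0.0], [0.253, 0.968, 0.001], [-0.0, 0.001, -1.0]]
ft_force: [0.5, 0.6, 0.7]
grip_width: 0.0855
gripper_force: 0.0
```

arm_command(rows=[[[0,0,-0.7],[-0.0209,-0.019,-0.003],1],[[0,0,-0.7],[-0.0207,-0.0192,-0.003],1],[[0,0,-0.7],[-0.0204,-0.0195,-0.003],1],[[0,0,-0.7],[-0.0202,-0.0197,-0.003],1],[[0,0,-0.7],[-0.02,-0.02,-0.003],1],[[0,0,-0.7],[-0.0197,-0.0202,-0.003],1],[[0,0,-0.7],[-0.0195,-0.0204,-0.003],1],[[0,0,-0.7],[-0.0193,-0.0207,-0.003],1]])

```text
time_s: 2.13
position: [0.4723, 0.2298, 0.2798]
tool_rot: [[-0.988, 0.157, 0.001], [0.157, 0.988, 0.001], [-0.0, 0.001, -1.0]]
ft_force: [-0.1, 0.3, 0.2]
grip_width: 0.0852
gripper_force: 0.0
```

arm_command(rows=[[[0,0,-0.7],[-0.019,-0.0209,-0.003],1],[[0,0,-0.7],[-0.0188,-0.0211,-0.003],1],[[0,0,-0.7],[-0.0185,-0.0213,-0.003],1],[[0,0,-0.7],[-0.0183,-0.0215,-0.003],1],[[0,0,-0.7],[-0.018,-0.0218,-0.003],1],[[0,0,-0.7],[-0.0177,-0.022,-0.003],1],[[0,0,-0.7],[-0.0175,-0.0222,-0.003],1],[[0,0,-0.7],[-0.0172,-0.0224,-0.003],1]])

```text
time_s: 2.8
position: [0.5964, 0.0411, 0.3037]
tool_rot: [[-0.998, 0.06, 0.0], [0.06, 0.998, 0.0], [-0.0, 0.0, -1.0]]
ft_force: [0.0, -1.0, -0.8]
grip_width: 0.0853
gripper_force: 0.0
```

```bash
python3 - <<'E'
from h import *
s=manip.read_state();print(s["time_s"],s["position"],s["qpos"])
im=manip.get_image("wrist"); cv2.imwrite("pics/w1.png",im["image"])
print(np.round(im["world_from_camera"],3).tolist(),im["fov_y"])
for t in ["pipe_rig","valve_stem","handle_grip","pad"]:
    for d in manip.mark_of("wrist",t)[:3]:
        w=W(im,d["point"]); print(t,round(d["confidence"],2),w.round(4),px(im,w).round())
for d in manip.regions_of("wrist","handle_grip")[:2]:
    m=d["region"]; print(d["confidence"],m.sum(),cv2.minAreaRect(np.argwhere(m)[:,::-1].astype(np.float32)))
E
```

```text
2.8 [0.59641693 0.04107878 0.30365994] [-26.91150754  15.90710711  23.89974438  90.20653329  -6.61263375
  75.25606265  84.43728475]
[[0.059, 0.949, 0.31, 0.518], [0.998, -0.056, -0.017, 0.046], [0.001, 0.311, -0.95, 0.446], [0.0, 0.0, 0.0, 1.0]] 70.04122968773
pipe_rig 0.78 [ 0.5327 -0.0347  0.001 ] [254. 147.]
valve_stem 0.83 [0.5422 0.0571 0.1614] [333. 161.]
handle_grip 0.96 [0.6264 0.0556 0.164 ] [336. 259.]
pad 0.64 [ 0.5059 -0.1177  0.1287] [131. 128.]
pad 0.34 [0.764  0.2255 0.0052] [452. 303.]
0.8 4036 ((334.1980895996094, 226.98086547851562), (157.91334533691406, 29.317766189575195), 88.4306411743164)
```

View pics/w1.png

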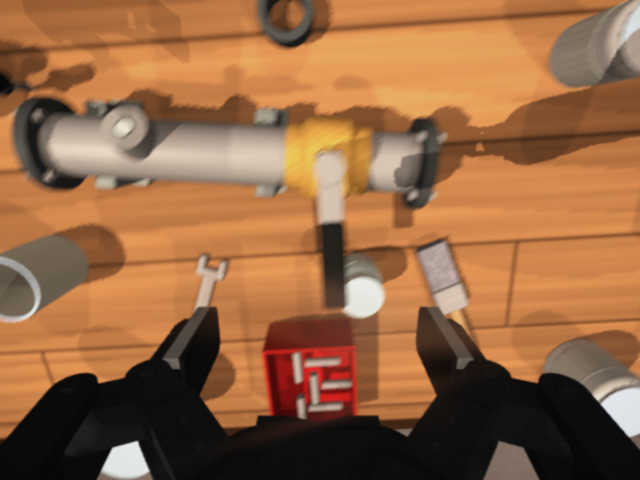

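The wrist view shows the lever running from the stem at (329,158) to its end at (335,305), the pad at (125,127), and the pipe's edges from (60,180) to (285,187). I'll back-project these to get the yaw.

```bash
cat >> h.py <<'E'
def back(im,uv,z):
    T=np.array(im["world_from_camera"]); f=240/np.tan(np.radians(im["fov_y"])/2)
    d=T[:3,:3]@np.array([(uv[0]-im["cx"])/f,(uv[1]-im["cy"])/f,1]); return T[:3,3]+d*(z-T[2,3])/d[2]
E
python3 - <<'E'
from h import *
im=manip.get_image("wrist"); g=cv2.cvtColor(im["image"],cv2.COLOR_BGR2GRAY)
ang=lambda a,b: np.degrees(np.arctan2(*(b-a)[[1,0]]))
# pipe bottom/top edge by hue: pipe is grey (low saturation)
S=cv2.cvtColor(im["image"],cv2.COLOR_BGR2HSV)[...,1].astype(int)
lo=[];hi=[]
for x in list(range(160,250,4)):
    c=np.where(S[100:200,x]<60)[0]+100
    hi.append((x,c.min()));lo.append((x,c.max()))
for e in (hi,lo):
    k=np.polyfit(*np.array(e).T,1); u=[np.array([x,np.polyval(k,x)]) for x in (160,250)]
    P=[back(im,q,0.09) for q in u]; print("edge",u,P[0].round(4),P[1].round(4),ang(*P))
m=manip.regions_of("wrist","handle_grip")[0]["region"]
bl=m&(g<60); ys=np.where(bl.any(1))[0]; pts=[]
for y in range(ys.min()+6,ys.max()-5,3):
    xs=np.where(bl[y])[0]; pts.append((y,xs.mean()))
k=np.polyfit(*np.array(pts).T,1)
A=[back(im,(np.polyval(k,y),y),0.172) for y in (ys.min(),ys.max())]; print("sleeve",ys.min(),ys.max(),A[0].round(4),A[1].round(4),ang(*A))
E
```

```text
edge [array([160.        , 119.82608696]), array([250.        , 124.98418972])] [ 0.4975 -0.1043  0.09  ] [ 0.5074 -0.0171  0.09  ] 83.56466146311328
edge [array([160.        , 177.32608696]), array([250.       , 182.1729249])] [ 0.5526 -0.1154  0.09  ] [ 0.5629 -0.0237  0.09  ] 83.58587398800495
sleeve 222 290 [0.5886 0.0558 0.172 ] [0.6505 0.0559 0.172 ] 0.027499880090059735
```

arm_command(rows=[[[0,0,-0.9],[-0.0078,0.0039,0.016],1],[[0,0,-0.9],[-0.0078,0.0039,0.016],1],[[0,0,-0.9],[-0.0078,0.0039,0.016],1],[[0,0,-0.8],[-0.0078,0.0038,0.016],1],[[0,0,0],[0,0,0.023],1],[[0,0,0],[0,0,0.023],1],[[0,0,0],[0,0,0.023],1],[[0,0,0],[0,0,0.023],1]])

```text
time_s: 3.87
position: [0.6271, 0.0581, 0.1463]
tool_rot: [[-1.0, -0.003, 0.0], [-0.003, 1.0, 0.001], [-0.0, 0.001, -1.0]]
ft_force: [0.2, -0.6, 0.0]
grip_width: 0.0852
gripper_force: 0.0
```

arm_command(rows=[[[0,0,0],[0,0,0],-0.7],[[0,0,0],[0,0,0],-0.7],[[0,0,0],[0,0,0],-0.7],[[0,0,0],[0,0,0],-0.7],[[0,0,0],[0,0,0],-0.7],[[0,0,0],[0,0,0],-0.7],[[0,0,0],[0,0,0],-0.7],[[0,0,0],[0,0,0],-0.7]])

```text
time_s: 4.53
position: [0.6287, 0.0564, 0.1493]
tool_rot: [[-1.0, -0.001, 0.003], [-0.001, 1.0, 0.001], [-0.003, 0.001, -1.0]]
ft_force: [-1.6, -0.3, 7.0]
grip_width: 0.0206
gripper_force: 59.9
```

```bash
python3 - <<'E'
from h import *
s=manip.read_state();print(s["time_s"],s["position"],s["ft_force"],s["moment"],s["gripper_force"],s["grip_width"])
p=s["position"]; R=np.array(s["tool_rot"]); print(np.degrees(np.arctan2(R[1,1],R[0,1])))
c=np.array([0.5425,0.057]);v=p[:2]-c
a=np.radians(38.6); 
rot=lambda t:np.array([[np.cos(t),-np.sin(t)],[np.sin(t),np.cos(t)]])
# ten rows
n=10;P=p[:2];Rk=R
for k in range(1,n+1):
    Pn=c+rot(a*k/n)@v; Rn=Ro.from_rotvec([0,0,a*k/n]).as_matrix()@R
    print((Rn.T@np.r_[Pn-P,0]).round(4), (Rk.T@np.r_[Pn-P,0]).round(4)); P=Pn;Rk=Rn
print(P)
E
```

```text
4.5333 [0.62868641 0.05641078 0.14927962] [-1.55400325 -0.29382728  7.03422201] [-0.14146209  0.20172947  0.12068009] 59.921300411224365 0.020576136233319695
90.04249119771835
[-0.0002  0.0058  0.    ] [0.0002 0.0058 0.    ]
[-0.0002  0.0058  0.    ] [0.0002 0.0058 0.    ]
[-0.0002  0.0058  0.    ] [0.0002 0.0058 0.    ]
[-0.0002  0.0058  0.    ] [0.0002 0.0058 0.    ]
[-0.0002  0.0058  0.    ] [0.0002 0.0058 0.    ]
[-0.0002  0.0058  0.    ] [0.0002 0.0058 0.    ]
[-0.0002  0.0058  0.    ] [0.0002 0.0058 0.    ]
[-0.0002  0.0058  0.    ] [0.0002 0.0058 0.    ]
[-0.0002  0.0058  0.    ] [0.0002 0.0058 0.    ]
[-0.0002  0.0058  0.    ] [0.0002 0.0058 0.    ]
[0.61022405 0.11030946]
```

arm_command(rows=[[[0,0,-2.4],[0,0.0036,0],-0.7],[[0,0,-2.4],[0,0.0036,0],-0.7],[[0,0,-2.4],[0,0.0036,0],-0.7],[[0,0,-2.4],[0,0.0036,0],-0.7],[[0,0,-2.4],[0,0.0036,0],-0.7],[[0,0,-2.4],[0,0.0036,0],-0.7],[[0,0,-2.4],[0,0.0036,0],-0.7],[[0,0,-2.4],[0,0.0036,0],-0.7]])

```text
time_s: 5.2
position: [0.624, 0.0839, 0.1493]
tool_rot: [[-0.944, -0.329, 0.002], [-0.329, 0.944, -0.0], [-0.002, -0.001, -1.0]]
ft_force: [-2.1, -1.5, 6.7]
grip_width: 0.0207
gripper_force: 60.1
```

arm_command(rows=[[[0,0,-2.4],[0,0.0036,0],-0.7],[[0,0,-2.4],[0,0.0036,0],-0.7],[[0,0,-2.4],[0,0.0036,0],-0.7],[[0,0,-2.4],[0,0.0036,0],-0.7],[[0,0,-2.4],[0,0.0036,0],-0.7],[[0,0,-2.4],[0,0.0036,0],-0.7],[[0,0,-2.4],[0,0.0037,0],-0.7],[[0,0,-2.4],[0,0.0037,0],-0.7]])

```text
time_s: 5.87
position: [0.6104, 0.1088, 0.1493]
tool_rot: [[-0.784, -0.621, 0.001], [-0.621, 0.784, -0.001], [-0.001, -0.002, -1.0]]
ft_force: [-2.7, -3.5, 7.9]
grip_width: 0.0207
gripper_force: 60.2
```

```bash
python3 - <<'E'
from h import *
s=manip.read_state();print(s["time_s"],s["position"],s["ft_force"],s["moment"],s["gripper_force"],s["grip_width"])
p=s["position"]; R=np.array(s["tool_rot"]); print(np.degrees(np.arctan2(R[1,1],R[0,1]))-90)
v=p[:2]-np.array([0.5425,0.057]);print(np.degrees(np.arctan2(v[1],v[0])),np.hypot(*v))
E
```

```text
5.8667 [0.61039904 0.10881497 0.14925655] [-2.68262872 -3.5455564   7.86531236] [-0.56318318  0.57643365 -0.262784  ] 60.19882142543793 0.02068903178281096
38.38434343500893
37.34790124630363 0.08541119064474899
```

arm_command(rows=[[[0,0,0],[0,0.0005,0],-0.7],[[0,0,0],[0,0,0],1],[[0,0,0],[0,0,0],1],[[0,0,0],[0,0,0],1],[[0,0,0],[0,0,0],1],[[0,0,0],[0,0,0],1],[[0,0,0],[0,0,-0.02],1],[[0,0,0],[0,0,-0.03],1]])

```text
time_s: 6.53
position: [0.607, 0.1106, 0.1943]
tool_rot: [[-0.783, -0.622, -0.008], [-0.622, 0.783, -0.002], [0.007, 0.003, -1.0]]
ft_force: [0.2, 0.2, -0.4]
grip_width: 0.0853
gripper_force: 0.0
```

arm_command(rows=[[[0,0,0],[0,0,-0.03],1],[[0,0,3],[0,0,-0.03],1],[[0,0,6],[0,-0.01,-0.03],1],[[0,0,6],[0,-0.02,-0.03],1],[[0,0,6],[0,-0.02,-0.02],1],[[0,0,6],[0,-0.02,0],1],[[0,0,6],[0,-0.02,0],1],[[0,0,6],[0,-0.02,0],1]])

```text
time_s: 7.2
position: [0.6457, 0.0078, 0.3376]
tool_rot: [[-1.0, 0.015, 0.001], [0.015, 1.0, 0.0], [-0.001, 0.0, -1.0]]
ft_force: [0.1, -0.5, -0.2]
grip_width: 0.0855
gripper_force: 0.0
```

```bash
python3 - <<'E'
from h import *
s=manip.read_state();print(s["time_s"],s["position"])
im=manip.get_image("wrist"); cv2.imwrite("pics/w2.png",im["image"])
for t in ["pipe_rig","valve_stem","handle_grip","pad"]:
    for d in manip.mark_of("wrist",t)[:2]:
        w=W(im,d["point"]); print(t,round(d["confidence"],2),w.round(4),px(im,w).round())
g=cv2.cvtColor(im["image"],cv2.COLOR_BGR2GRAY)
d=manip.regions_of("wrist","handle_grip")
if d:
    m=d[0]["region"]&(g<60); n,l,st,_=cv2.connectedComponentsWithStats(m.astype(np.uint8)); b=l==1+np.argmax(st[1:,4])
    r=cv2.minAreaRect(np.argwhere(b)[:,::-1].astype(np.float32)); q=cv2.boxPoints(r); print(r)
    P=np.array([back(im,u,0.172) for u in q]); print(P.round(4).tolist(), [np.degrees(np.arctan2(*(P[i]-P[i-1])[[1,0]])).round(1) for i in range(4)])
E
```

```text
7.2 [0.64565137 0.00777597 0.33757839]
pipe_rig 0.81 [ 0.5332 -0.0308  0.0022] [286. 103.]
handle_grip 0.71 [0.6069 0.1083 0.1635] [427. 175.]
pad 0.89 [ 0.5049 -0.1175  0.1282] [179.  62.]
((427.47491455078125, 179.018310546875), (83.50287628173828, 26.022836685180664), 53.84181594848633)
[[0.5864, 0.0741, 0.172], [0.5739, 0.0915, 0.172], [0.6335, 0.1408, 0.172], [0.6477, 0.1231, 0.172]] [np.float64(-141.4), np.float64(125.9), np.float64(39.6), np.float64(-51.4)]
```

View pics/w2.png

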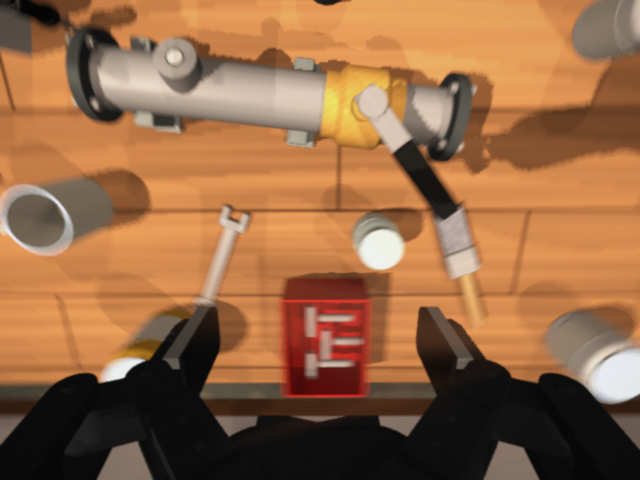

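The lever lies at about 39°, against a target of 38.6° (the rig's yaw of −6.4° plus 45°). In the picture it runs from (373,101) to (450,212), diagonal to the pipe, and the pad is at (176,57). Next I test the tilted hold pose over the pad and look at it from there.

```bash
python3 - <<'E'
from h import *
plan([0.457,-0.113,0.235],down(83.6,-25),8)
E
```

```text
[[0.17, -3.13, 0.74], [0.0238, -0.0158, 0.0115]]
[[0.17, -3.13, 0.74], [0.0242, -0.0161, 0.0102]]
[[0.17, -3.13, 0.74], [0.0245, -0.0164, 0.009]]
[[0.17, -3.13, 0.74], [0.0248, -0.0167, 0.0077]]
[[0.17, -3.13, 0.74], [0.0249, -0.017, 0.0064]]
[[0.17, -3.13, 0.74], [0.025, -0.0173, 0.005]]
[[0.17, -3.13, 0.74], [0.0251, -0.0176, 0.0037]]
[[0.17, -3.13, 0.74], [0.025, -0.0179, 0.0024]]
```

arm_command(rows=[[[0.17,-3.1,0.74],[0.0238,-0.0158,0.0115],1],[[0.17,-3.1,0.74],[0.0242,-0.0161,0.0102],1],[[0.17,-3.1,0.74],[0.0245,-0.0164,0.009],1],[[0.17,-3.1,0.74],[0.0248,-0.0167,0.0077],1],[[0.17,-3.1,0.74],[0.0249,-0.017,0.0064],1],[[0.17,-3.1,0.74],[0.025,-0.0173,0.005],1],[[0.17,-3.1,0.74],[0.0251,-0.0176,0.0037],1],[[0.17,-3.1,0.74],[0.025,-0.0179,0.0024],1]])

```text
time_s: 8.17
position: [0.4521, -0.1154, 0.2453]
tool_rot: [[-0.9, 0.111, 0.42], [0.101, 0.994, -0.048], [-0.423, -0.001, -0.906]]
ft_force: [-0.5, -1.1, -0.2]
grip_width: 0.0854
gripper_force: 0.0
```

arm_command(rows=[[[0,0,0],[0,0,0],1],[[0,0,0],[0,0,0],1],[[0,0,0],[0,0,0],1],[[0,0,0],[0,0,0],1],[[0,0,0],[0,0,0],1],[[0,0,0],[0,0,0],1],[[0,0,0],[0,0,0],1],[[0,0,0],[0,0,0],1]])

```text
time_s: 8.83
position: [0.4536, -0.1162, 0.2457]
tool_rot: [[-0.902, 0.114, 0.417], [0.103, 0.993, -0.049], [-0.42, -0.001, -0.908]]
ft_force: [-0.0, -0.5, -0.2]
grip_width: 0.0856
gripper_force: 0.0
```

```bash
python3 - <<'E'
from h import *
s=manip.read_state();print(s["time_s"],s["position"],s["qpos"])
im=manip.get_image("wrist"); cv2.imwrite("pics/w3.png",im["image"])
np.savez("w3.npz",**im)
for t in ["pad"]:
    for d in manip.mark_of("wrist",t)[:2]:
        w=W(im,d["point"]); print(t,round(d["confidence"],2),w.round(4),px(im,w).round())
E
```

```text
8.8333 [ 0.45355063 -0.11623475  0.24569794] [-19.34588902 -13.69640266  25.03638532 128.58764815   9.37238363
  39.2872551   83.80456264]
pad 0.65 [ 0.5011 -0.1177  0.1302] [322. 226.]
```

View pics/w3.png

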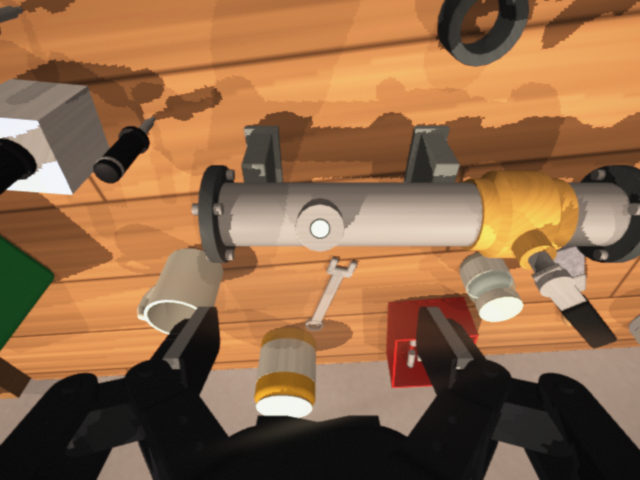

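The tilted pose is reachable. The picture shows the ring at (319,229), bright inside, and the stand with the probe at the left edge. Next I measure the ring centre and the pipe's yaw, and plan the move to the stand.

```bash
python3 - <<'E'
from h import *
im=dict(np.load("w3.npz")); g=cv2.cvtColor(im["image"],cv2.COLOR_BGR2GRAY)
m=(g[205:255,295:345]>215).astype(np.uint8); n,l,st,c=cv2.connectedComponentsWithStats(m); i=1+np.argmax(st[1:,4]); u=c[i]+[295,205]; print(u,st[i])
P=back(im,u,0.130); d=P-im["world_from_camera"][:3,3]; print("ring",P.round(4), "ray",(d/np.linalg.norm(d)).round(3))
S=cv2.cvtColor(im["image"],cv2.COLOR_BGR2HSV)[...,1].astype(int)
e=[(x,(np.where(S[195:270,x]<60)[0]+195).max()) for x in range(360,460,4)]
k=np.polyfit(*np.array(e).T,1); A,B=[back(im,(x,np.polyval(k,x)),0.085) for x in (360,460)]; print(A,B,np.degrees(np.arctan2(*(B-A)[[1,0]])))
for c in ["scene","side"]:
    im=manip.get_image(c)
    for t in ("probe","stand"):
        print(c,t,[(round(d["confidence"],2),W(im,d["point"]).round(4).tolist()) for d in manip.mark_of(c,t)[:3]])
plan([0.42,-0.375,0.30],down(90),8)
E
```

```text
[319.46046512 228.42790698] [ 16  16  17  16 215]
ring [ 0.5032 -0.1202  0.13  ] ray [ 0.647 -0.069 -0.76 ]
[ 0.56706937 -0.08521706  0.085     ] [0.57913629 0.0168785  0.085     ] 83.25934583723084
scene probe [(0.71, [0.3453, -0.3582, 0.0491]), (0.69, [0.4335, -0.3754, 0.0804]), (0.69, [0.4432, -0.2877, 0.0446])]
scene stand [(0.65, [0.4352, -0.3739, -0.0044])]
side probe [(0.82, [0.4323, -0.3721, 0.0817]), (0.6, [0.3428, -0.3507, 0.0452]), (0.59, [0.4461, -0.2811, 0.0467])]
side stand [(0.82, [0.4388, -0.3704, -0.0017])]
[[-0.18, 3.1, -0.81], [-0.0017, -0.0326, -0.0065]]
[[-0.18, 3.1, -0.81], [-0.0009, -0.0326, -0.0067]]
[[-0.18, 3.1, -0.81], [-0.0, -0.0326, -0.0068]]
[[-0.18, 3.1, -0.81], [0.0008, -0.0326, -0.0069]]
[[-0.18, 3.1, -0.81], [0.0016, -0.0325, -0.007]]
[[-0.18, 3.1, -0.81], [0.0025, -0.0325, -0.007]]
[[-0.18, 3.1, -0.81], [0.0033, -0.0324, -0.0069]]
[[-0.18, 3.1, -0.81], [0.0041, -0.0323, -0.0068]]
```

arm_command(rows=[[[-0.2,3.1,-0.3],[-0.0017,-0.0326,-0.0065],1],[[-0.2,3.1,-0.3],[-0.0009,-0.0326,-0.0067],1],[[-0.2,3.1,-0.3],[0,-0.0326,-0.0068],1],[[-0.2,3.1,-0.3],[0.0008,-0.0326,-0.0069],1],[[-0.2,3.1,-0.3],[0.0016,-0.0325,-0.007],1],[[-0.2,3.1,-0.3],[0.0025,-0.0325,-0.007],1],[[-0.2,3.1,-0.3],[0.0033,-0.0324,-0.007],1],[[-0.2,3.1,-0.3],[0.004,-0.0323,-0.0068],1]])

```text
time_s: 9.9
position: [0.4063, -0.3747, 0.2969]
tool_rot: [[-0.998, 0.067, 0.0], [0.067, 0.998, 0.017], [0.001, 0.017, -1.0]]
ft_force: [0.3, 0.2, 0.7]
grip_width: 0.0851
gripper_force: 0.0
```

```bash
python3 - <<'E'
from h import *
s=manip.read_state();print(s["time_s"],s["position"],s["tool_rot"].round(3).tolist(),s["qpos"].round(1))
im=manip.get_image("wrist"); cv2.imwrite("pics/w4.png",im["image"])
for t in ["probe","stand"]:
    for d in manip.mark_of("wrist",t)[:3]:
        w=W(im,d["point"]); print(t,round(d["confidence"],2),w.round(4),px(im,w).round())
E
```

```text
9.9 [ 0.4063229  -0.37470453  0.29685255] [[-0.998, 0.067, 0.0], [0.067, 0.998, 0.017], [0.001, 0.017, -1.0]] [ -4.8  16.1  54.   96.7 -14.1  74.8 138.2]
probe 0.96 [ 0.4455 -0.2819  0.0453] [393. 229.]
probe 0.92 [ 0.3455 -0.3504  0.0464] [332. 147.]
probe 0.67 [ 0.4378 -0.3784  0.0806] [312. 237.]
stand 0.95 [ 0.4405 -0.376   0.0017] [314. 221.]
```

View pics/w4.png

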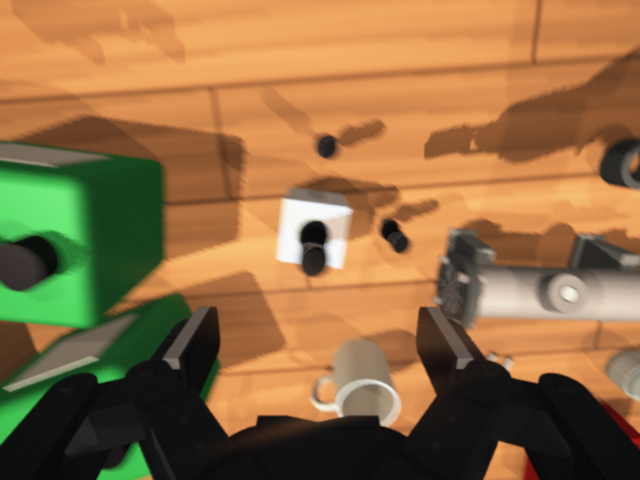

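The big probe's top is at (313,260), over the white stand. The small ones at (326,146) and (395,237) are clear of the fingers.

```bash
python3 - <<'E'
from h import *
im=manip.get_image("wrist"); g=cv2.cvtColor(im["image"],cv2.COLOR_BGR2GRAY)
m=np.zeros_like(g);m[215:285,290:345]=g[215:285,290:345]<70
ys,xs=np.where(m); print(xs.min(),xs.max(),ys.min(),ys.max())
T=[(y,np.where(m[y])[0].min(),np.where(m[y])[0].max()) for y in range(ys.min(),ys.max()+1,4)]; print(T)
# top disc: bottom-most circle; centre = bottom - radius
f=240/np.tan(np.radians(im["fov_y"])/2); h=im["world_from_camera"][2,3]-0.165; r=14*f/h/1000
xc=np.mean([t[1:] for t in T[-5:-1]]); u=(xc,ys.max()-r); print(u,r,"top",back(im,u,0.165).round(4))
plan([0.435,-0.375,0.126],down(86),10)
E
```

```text
305 335 223 278
[(223, np.int64(317), np.int64(324)), (227, np.int64(309), np.int64(330)), (231, np.int64(307), np.int64(333)), (235, np.int64(305), np.int64(334)), (239, np.int64(305), np.int64(334)), (243, np.int64(306), np.int64(334)), (247, np.int64(307), np.int64(333)), (251, np.int64(312), np.int64(330)), (255, np.int64(309), np.int64(333)), (259, np.int64(308), np.int64(335)), (263, np.int64(307), np.int64(335)), (267, np.int64(307), np.int64(335)), (271, np.int64(309), np.int64(333)), (275, np.int64(312), np.int64(330))]
(np.float64(321.125), np.float64(260.4595180704201)) 17.54048192957992 top [ 0.4321 -0.3731  0.165 ]
[[0.09, -0.01, -0.0], [-0.0029, -0.0001, 0.017]]
[[0.09, -0.01, -0.0], [-0.0029, -0.0001, 0.017]]
[[0.09, -0.01, -0.0], [-0.0029, -0.0001, 0.017]]
[[0.09, -0.01, -0.0], [-0.0029, -0.0, 0.017]]
[[0.09, -0.01, -0.0], [-0.0029, -0.0, 0.017]]
[[0.09, -0.01, -0.0], [-0.0029, 0.0, 0.017]]
[[0.09, -0.01, -0.0], [-0.0029, 0.0, 0.017]]
[[0.09, -0.01, -0.0], [-0.0029, 0.0001, 0.017]]
[[0.09, -0.01, -0.0], [-0.0029, 0.0001, 0.017]]
[[0.09, -0.01, -0.0], [-0.0029, 0.0001, 0.017]]
```

arm_command(rows=[[[0.13,0,0],[-0.007,0,0.01],1],[[0.13,0,0],[-0.007,0,0.015],1],[[0.13,0,0],[-0.007,0,0.02],1],[[0.13,0,0],[-0.007,0,0.02],1],[[0.13,0,0],[0,0,0],1],[[0.13,0,0],[0,0,0],1],[[0.13,0,0],[0,0,0],1],[[0.1,0,0],[0,0,0],1]])

```text
time_s: 10.77
position: [0.4342, -0.3748, 0.2328]
tool_rot: [[-0.998, 0.068, 0.003], [0.068, 0.998, -0.001], [-0.003, -0.001, -1.0]]
ft_force: [1.1, 0.0, 0.3]
grip_width: 0.0855
gripper_force: 0.0
```

```bash
python3 - <<'E'
from h import *
s=manip.read_state();print(s["time_s"],s["position"],s["tool_rot"].round(3).tolist(),s["qpos"].round(1))
im=manip.get_image("wrist"); g=cv2.cvtColor(im["image"],cv2.COLOR_BGR2GRAY)
for d in manip.mark_of("wrist","probe")[:3]:
    w=W(im,d["point"]); print(round(d["confidence"],2),w.round(4),px(im,w).round())
for d in manip.regions_of("wrist","probe")[:3]:
    m=d["region"]; y,x=np.where(m); print(x.min(),x.max(),y.min(),y.max(),m.sum())
    if m.sum()>2000:
        b=[np.where(m[r])[0] for r in range(y.max()-14,y.max()-2)]; xc=np.mean([(q.min()+q.max())/2 for q in b]); w=max(q.max()-q.min() for q in b)
        print(xc,w,back(im,(xc,y.max()-w/2),0.165).round(4))
E
```

```text
10.7667 [ 0.43423425 -0.37480318  0.23282132] [[-0.998, 0.068, 0.003], [0.068, 0.998, -0.001], [-0.003, -0.001, -1.0]] [ -3.4  21.3  51.6  99.8 -18.   67.5 139.3]
0.79 [ 0.3491 -0.3524  0.047 ] [336. 121.]
0.69 [ 0.4407 -0.2831  0.0491] [412. 215.]
0.57 [ 0.4323 -0.3753  0.0817] [317. 222.]
322 350 101 132 714
398 439 209 249 1071
298 339 208 278 2535
318.7083333333333 39 [ 0.4354 -0.3739  0.165 ]
```

arm_command(rows=[[[0,0,0],[0,0,0.018],1],[[0,0,0],[0,0,0.022],1],[[0,0,0],[0,0,0.022],1],[[0,0,0],[0,0,0.022],1],[[0,0,0],[0,0,0.018],1],[[0,0,0],[0,0,0.01],1],[[0,0,0],[0,0,0],1],[[0,0,0],[0,0,0],-0.7]])

```text
time_s: 11.58
position: [0.4342, -0.375, 0.1198]
tool_rot: [[-0.998, 0.069, 0.001], [0.069, 0.998, -0.001], [-0.001, -0.001, -1.0]]
ft_force: [0.1, -0.3, -0.0]
grip_width: 0.0758
gripper_force: 0.0
```

arm_command(rows=[[[0,0,0],[0,0,0],-0.7],[[0,0,0],[0,0,0],-0.7],[[0,0,0],[0,0,0],-0.7],[[0,0,0],[0,0,0],-0.7],[[0,0,0],[0,0,0],-0.7],[[0,0,0],[0,0,0],-0.7],[[0,0,0],[0,0,0],-0.7],[[0,0,0],[0,0,0],-0.7]])

```text
time_s: 12.25
position: [0.4346, -0.3748, 0.1204]
tool_rot: [[-0.998, 0.068, 0.002], [0.068, 0.998, -0.0], [-0.002, -0.0, -1.0]]
ft_force: [-1.0, 2.0, 6.2]
grip_width: 0.0267
gripper_force: 58.6
```

arm_command(rows=[[[0,0,0],[0,0,-0.01],-0.7],[[0,0,0],[0,0,-0.02],-0.7],[[0,0,0],[0,0,-0.025],-0.7],[[0,0,0],[0,0,-0.025],-0.7],[[0,0,0],[0,0,-0.025],-0.7],[[0,0,0],[0,0,-0.025],-0.7],[[0,0,0],[0,0,-0.025],-0.7],[[0,0,0],[0,0,-0.015],-0.7]])

```text
time_s: 12.92
position: [0.4341, -0.3755, 0.2923]
tool_rot: [[-0.998, 0.069, 0.003], [0.069, 0.998, -0.002], [-0.004, -0.002, -1.0]]
ft_force: [0.6, -0.8, -1.6]
grip_width: 0.0266
gripper_force: 59.7
```

```bash
python3 - <<'E'
from h import *
s=manip.read_state();print(s["time_s"],s["position"],s["grip_width"],s["ft_force"],s["qpos"].round(1))
for c in ["side","wrist"]:
    im=manip.get_image(c); cv2.imwrite(f"pics/{c}5.png",im["image"])
    for t in("probe","tip"):
        print(c,t,[(round(d["confidence"],2),W(im,d["point"]).round(4).tolist()) for d in manip.mark_of(c,t)[:3]])
plan([0.442,-0.113,0.268],down(83.4,-25),10)
E
```

```text
12.9167 [ 0.43406108 -0.37548308  0.29232524] 0.02657917635930154 [ 0.61333342 -0.797194   -1.55045378] [ -5.1  18.5  53.4  95.1 -15.4  74.  137.2]
side probe [(0.84, [0.4313, -0.3779, 0.2502]), (0.82, [0.4468, -0.281, 0.0474]), (0.72, [0.345, -0.3489, 0.0442])]
side tip [(0.46, [0.4396, -0.3735, 0.1874])]
wrist probe [(0.96, [0.3463, -0.354, 0.046]), (0.9, [0.4438, -0.2821, 0.0454]), (0.68, [0.4364, -0.3767, 0.2503])]
wrist tip []
[[0.07, -2.51, 0.26], [0.0011, 0.0261, 0.0019]]
[[0.07, -2.51, 0.26], [0.0013, 0.0261, 0.0018]]
[[0.07, -2.51, 0.26], [0.0015, 0.0261, 0.0018]]
[[0.07, -2.51, 0.26], [0.0017, 0.0261, 0.0017]]
[[0.07, -2.51, 0.26], [0.0019, 0.026, 0.0015]]
[[0.07, -2.51, 0.26], [0.0021, 0.026, 0.0014]]
[[0.07, -2.51, 0.26], [0.0023, 0.026, 0.0013]]
[[0.07, -2.51, 0.26], [0.0024, 0.026, 0.0012]]
[[0.07, -2.51, 0.26], [0.0026, 0.026, 0.001]]
[[0.07, -2.51, 0.26], [0.0028, 0.026, 0.0009]]
```

View pics/side5.png

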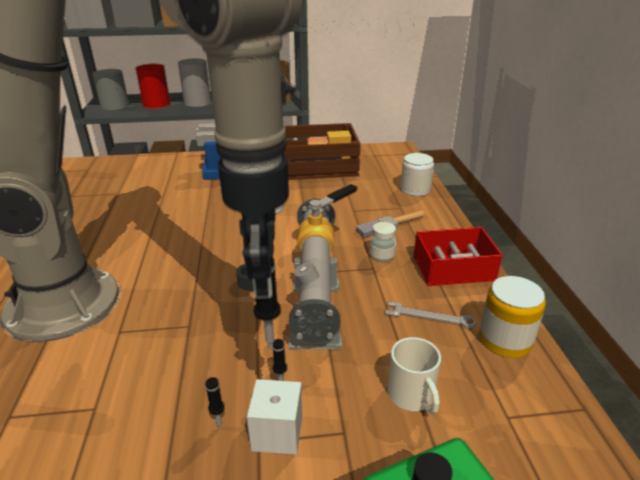

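The probe is out of the stand: collar at (267,310), tip at (270,340), hanging straight in line with the tool. Now to the stand-off over the pad.

arm_command(rows=[[[0.07,-2.5,0.26],[0.0011,0.026,0.0019],-0.7],[[0.07,-2.5,0.26],[0.0013,0.026,0.0018],-0.7],[[0.07,-2.5,0.26],[0.0015,0.026,0.0018],-0.7],[[0.07,-2.5,0.26],[0.0017,0.026,0.0017],-0.7],[[0.07,-2.5,0.26],[0.0019,0.026,0.0015],-0.7],[[0.07,-2.5,0.26],[0.0021,0.026,0.0014],-0.7],[[0.07,-2.5,0.26],[0.0023,0.026,0.0013],-0.7],[[0.07,-2.5,0.26],[0.0024,0.026,0.0012],-0.7]])

```text
time_s: 13.88
position: [0.4381, -0.1645, 0.2726]
tool_rot: [[-0.934, 0.105, 0.341], [0.098, 0.994, -0.039], [-0.343, -0.003, -0.939]]
ft_force: [-0.3, -0.3, -1.9]
grip_width: 0.0267
gripper_force: 60.1
```

arm_command(rows=[[[0.07,-2.5,0.26],[0.0026,0.026,0.001],-0.7],[[0.07,-2.5,0.26],[0.0028,0.026,0.0009],-0.7],[[0,0,0],[0,0,0],-0.7],[[0,0,0],[0,0,0],-0.7],[[0,0,0],[0,0,0],-0.7],[[0,0,0],[0,0,0],-0.7],[[0,0,0],[0,0,0],-0.7],[[0,0,0],[0,0,0],-0.7]])

```text
time_s: 14.55
position: [0.4408, -0.115, 0.2699]
tool_rot: [[-0.9, 0.117, 0.42], [0.105, 0.993, -0.051], [-0.423, -0.002, -0.906]]
ft_force: [0.3, 0.4, -1.3]
grip_width: 0.0267
gripper_force: 60.2
```

```bash
cat >> h.py <<'E'
A=0.1064
def gap(ring):
    s=manip.read_state();p=np.array(s["position"]);R=np.array(s["tool_rot"]);Rt=down(83.4,-25)
    tip=p+A*R[:,2]; d=R.T@(ring-tip)
    print("t",s["time_s"],"tip",tip.round(4),"tool shift to ring",d.round(4),"rot err",Ro.from_matrix(R.T@Rt).as_rotvec(degrees=True).round(2),"F",s["ft_force"].round(2),"F along tool",(R.T@s["ft_force"]).round(2),s["qpos"].round(1))
    return tip
E
python3 - <<'E'
from h import *
gap(np.array([.5032,-.1202,.130]))
for c in ["scene","side","wrist"]:
    im=manip.get_image(c); cv2.imwrite(f"pics/{c}6.png",im["image"]); np.savez(c+"6.npz",**im)
    for t in("probe","tip","pad"):
        print(c,t,[(round(d["confidence"],2),W(im,d["point"]).round(4).tolist()) for d in manip.mark_of(c,t)[:3]])
    if c!="wrist":
        u=px(im,[.503,-.12,.14]).astype(int); a=im["image"][u[1]-50:u[1]+50,u[0]-65:u[0]+65]; cv2.imwrite(f"pics/{c}6c.png",cv2.resize(a,(390,300),interpolation=cv2.INTER_CUBIC)); print(u)
cv2.imwrite("pics/c6.png",np.hstack([cv2.imread("pics/scene6c.png"),cv2.imread("pics/side6c.png")]))
E
```

```text
t 14.55 tip [ 0.4855 -0.1205  0.1735] tool shift to ring [0.0025 0.0025 0.0468] rot err [-0.16  0.03 -0.03] F [ 0.31  0.43 -1.27] F along tool [0.31 0.47 1.26] [-24.4 -18.3  27.4 127.8  14.1  44.1  78.9]
scene probe [(0.88, [0.4562, -0.1199, 0.2322]), (0.51, [0.3465, -0.3593, 0.0486]), (0.45, [0.444, -0.2875, 0.045])]
scene tip [(0.4, [0.748, -0.1417, 0.005])]
scene pad [(0.72, [0.5017, -0.1202, 0.1293])]
[276 220]
side probe [(0.92, [0.3429, -0.3496, 0.0466]), (0.58, [0.4573, -0.1154, 0.2343]), (0.57, [0.4482, -0.2847, 0.0458])]
side tip [(0.56, [0.488, -0.1186, 0.1797])]
side pad [(0.79, [0.5018, -0.1212, 0.1359])]
[303 264]
wrist probe [(0.76, [0.4419, -0.2822, 0.0467]), (0.65, [0.3462, -0.355, 0.0451]), (0.64, [0.4578, -0.119, 0.2364])]
wrist tip [(0.52, [0.3473, -0.3563, 0.0026])]
wrist pad [(0.69, [0.5047, -0.1174, 0.1312]), (0.45, [0.6073, 0.1072, 0.1621])]
```

View pics/c6.png

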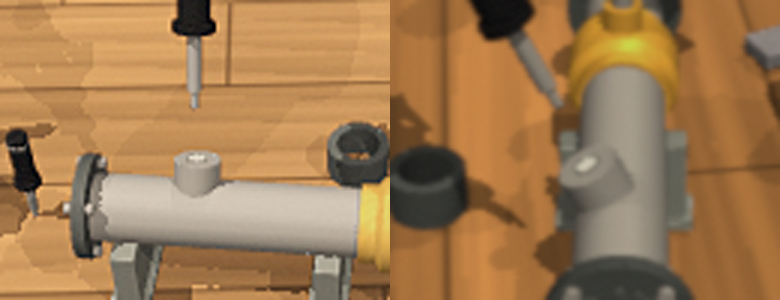

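In both crops the bright centre of the ring is visible: scene crop (197,158), side crop (195,165). So is the tip: scene crop (194,107), side crop (170,106). Triangulating both the same way gives their offset with the calibration error cancelled.

```bash
python3 - <<'E'
from h import *
from scipy.optimize import least_squares
I={c:dict(np.load(f"{c}.npz")) for c in ["scene6","side6","w3","wrist6"]}
def tri(o,z0):
    f=lambda p: np.concatenate([px(I[c],p)-np.array(u) for c,u in o.items()])
    r=least_squares(f,z0); return r.x,r.fun.round(2)
def bright(c,g,r=6):
    G=cv2.cvtColor(I[c]["image"],cv2.COLOR_BGR2GRAY); x,y=map(int,g); a=G[y-r:y+r+1,x-r:x+r+1].astype(float)
    w=np.clip(a-(a.max()+np.median(a))/2,0,None); Y,X=np.mgrid[-r:r+1,-r:r+1]; return x+(w*X).sum()/w.sum(),y+(w*Y).sum()/w.sum(),a.max()
rs=bright("scene6",(277,222.7)); rd=bright("side6",(303,269)); print(rs,rd)
G=I["wrist6"]; print("pred wrist ring px",px(G,[.503,-.12,.13]))
t={"scene6":(275.9,206),"side6":(295,249.8)}
print("ring ss",tri({"scene6":rs[:2],"side6":rd[:2]},[.5,-.12,.13]))
print("ring ss+w3",tri({"scene6":rs[:2],"side6":rd[:2],"w3":(319.46,228.43)},[.5,-.12,.13]))
print("tip",tri(t,[.485,-.12,.17]))
s=manip.read_state();tip=s["position"]+A*s["tool_rot"][:,2]
for c in t: print(c,"tip pred",px(I[c],tip).round(1),"ring pred",px(I[c],[.5032,-.1202,.13]).round(1))
E
```

```text
(np.float64(276.1158536585366), np.float64(222.04268292682926), np.float64(233.0)) (np.float64(302.9885277246654), np.float64(268.2963671128107), np.float64(196.0))
pred wrist ring px [319.08521365 221.00996953]
ring ss (array([ 0.50125113, -0.12215706,  0.13210644]), array([-0.02,  0.04, -0.02, -0.02]))
ring ss+w3 (array([ 0.50167836, -0.12030458,  0.13166786]), array([ 0.72,  0.26,  0.13, -0.43, -0.34, -0.11]))
tip (array([ 0.48752552, -0.12029851,  0.17400873]), array([-0.15,  0.33, -0.19, -0.19]))
scene6 tip pred [276.1 205.8] ring pred [276.9 223.2]
side6 tip pred [293.6 249.7] ring pred [303.9 268.5]
```

arm_command(rows=[[[0,0,0],[0.001,0.0003,0.006],-0.7],[[0,0,0],[0.001,0.0003,0.008],-0.7],[[0,0,0],[0.001,0.0003,0.008],-0.7],[[0,0,0],[0.001,0,0.008],-0.7],[[0,0,0],[0,0,0.006],-0.7],[[0,0,0],[0,0,0.003],-0.7],[[0,0,0],[0,0,0],-0.7],[[0,0,0],[0,0,0],-0.7]])

```text
time_s: 15.82
position: [0.4536, -0.1149, 0.2327]
tool_rot: [[-0.9, 0.115, 0.42], [0.103, 0.993, -0.051], [-0.423, -0.003, -0.906]]
ft_force: [-0.5, -0.4, -1.5]
grip_width: 0.0265
gripper_force: 60.2
```

```bash
python3 - <<'E'
from h import *
tip=gap(np.array([.5020,-.1208,.131]))
o=[]
for c in ["scene","side","wrist"]:
    im=manip.get_image(c); np.savez(c+"7.npz",**im)
    u=px(im,[.5,-.12,.135]).astype(int); a=im["image"][u[1]-20:u[1]+20,u[0]-20:u[0]+20]; o.append(cv2.resize(a,(260,260),interpolation=cv2.INTER_CUBIC)); print(c,u,"tip",px(im,tip).round(1),"ring",px(im,[.5020,-.1208,.131]).round(1))
cv2.imwrite("pics/c7.png",np.hstack(o))
E
```

```text
t 15.8167 tip [ 0.4983 -0.1203  0.1363] tool shift to ring [-0.0012 -0.      0.0064] rot err [-0.14  0.03  0.07] F [-0.5  -0.41 -1.55] F along tool [ 1.06 -0.46  1.21] [-25.6 -14.   30.3 130.   12.5  37.6  80.6]
scene [276 220] tip [276.7 220.1] ring [276.7 222.6]
side [302 266] tip [301.2 266. ] ring [303.3 268.3]
wrist [317 239] tip [317.  238.8] ring [317.  237.8]
```

View pics/c7.png

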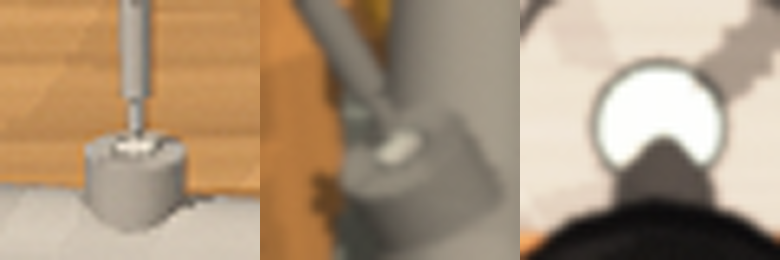

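The wrist crop shows the ring's bright centre at about crop (140,125), and the tip coming in from below with its apex at (143,137). Before pressing I check this in raw pixels.

```bash
python3 - <<'E'
from h import *
im=dict(np.load("wrist7.npz")); g=cv2.cvtColor(im["image"],cv2.COLOR_BGR2GRAY)
print("wrist x308-330"); 
for y in range(226,256): print(y,g[y,306:333])
im=dict(np.load("side7.npz")); g=cv2.cvtColor(im["image"],cv2.COLOR_BGR2GRAY)
print("side")
for y in range(256,274): print(y,g[y,292:312])
im=dict(np.load("wrist7.npz"));s=manip.read_state();p=s["position"];R=s["tool_rot"]
for k in (0,.0035,.016): print(k,[px(im,p+(A-k)*R[:,2]+e*R[:,0]).round(1).tolist() for e in (0,-.001)])
E
```

```text
wrist x308-330
226 [216 216 215 217 218 225 229 229 230 229 229 228 227 227 229 229 229 229
 228 223 214 191 168 159 159 159 158]
227 [216 216 216 216 217 220 226 228 223 219 216 211 202 210 215 218 224 226
 217 194 178 165 159 159 158 158 159]
228 [216 214 213 213 212 214 217 211 190 166 154 149 146 150 153 170 194 204
 186 165 158 157 157 156 156 157 157]
229 [223 219 217 216 212 203 182 165 161 164 181 189 191 188 177 172 164 159
 145 146 152 154 155 156 156 155 156]
230 [228 227 225 223 212 182 152 168 215 235 248 250 250 250 246 240 219 165
 118 119 141 152 156 156 156 157 161]
231 [229 229 227 214 181 164 191 231 249 252 253 254 253 253 253 253 249 219
 147 105 118 142 153 157 157 158 173]
232 [230 229 219 181 155 205 245 252 253 254 254 254 254 254 254 254 252 240
 213 160 112 120 148 156 159 164 186]
233 [229 225 203 159 179 238 252 253 254 254 254 254 254 254 254 254 253 249
 247 231 160 113 137 158 173 187 211]
234 [228 220 183 164 227 250 253 253 254 254 254 254 254 254 254 254 254 253
 253 249 209 131 134 176 207 219 225]
235 [228 216 170 186 246 253 254 254 254 254 254 2
[... 3268 characters left out ...]
96  97  90  88  96 124 159 180 180 169 144 116 119 123
 124 125]
268 [132 128 118 106 110 115 106 103 126 161 184 190 181 164 139 117 120 123
 124 125]
269 [133 131 125 122 129 131 127 131 158 185 192 185 167 145 124 120 123 125
 127 126]
270 [133 131 130 131 136 136 133 133 151 174 179 166 142 131 128 127 126 126
 127 124]
271 [131 129 128 134 138 137 134 126 122 132 138 133 126 133 136 132 129 127
 124 124]
272 [118 117 120 133 138 136 133 128 124 125 131 133 135 138 138 134 130 125
 124 123]
273 [ 88  94 111 130 135 132 129 130 134 135 138 140 138 138 135 133 126 124
 124 124]
0 [[317.2, 239.8], [317.2, 241.0]]
0.0035 [[317.2, 241.2], [317.2, 242.5]]
0.016 [[317.1, 246.5], [317.1, 247.9]]
```

In the wrist view the ring centre is at (318.0,238.2) and the tip's end at about (318.7,243.5). Allowing for the remaining approach, the correction is about +2 mm in tool x and −0.5 mm in tool y.

arm_command(rows=[[[0,0,0],[0.0011,-0.0003,0],-0.7],[[0,0,0],[0.0011,-0.0002,0],-0.7],[[0,0,0],[0,0,0.001],-0.7],[[0,0,0],[0,0,0.001],-0.7],[[0,0,0],[0,0,0.001],-0.7],[[0,0,0],[0,0,0.001],-0.7],[[0,0,0],[0,0,0],-0.7],[[0,0,0],[0,0,0],-0.7]])

```text
time_s: 16.63
position: [0.4531, -0.1153, 0.2282]
tool_rot: [[-0.9, 0.115, 0.42], [0.103, 0.993, -0.051], [-0.423, -0.003, -0.906]]
ft_force: [0.7, 0.8, -1.2]
grip_width: 0.0264
gripper_force: 60.2
```

```bash
cat > g.py <<'E'
from h import *
import time
for i in range(1): gap(np.array([.5020,-.1208,.131]))
im=manip.get_image("wrist"); g=cv2.cvtColor(im["image"],cv2.COLOR_BGR2GRAY)
for y in range(226,250): print(y,''.join('#' if v<110 else '+' if v<190 else '.' if v<240 else ' ' for v in g[y,300:336]))
E
python3 g.py
```

```text
t 16.6333 tip [ 0.4978 -0.1207  0.1318] tool shift to ring [-0.0034  0.0004  0.0025] rot err [-0.13  0.04  0.07] F [ 0.7   0.84 -1.15] F along tool [-0.06  0.92  1.3 ] [-25.7 -13.7  30.6 130.4  12.4  36.8  80.8]
226 +..........................+++++++++
227 ..........................++++++++++
228 ..........................++++++++++
229 ........................++++++++++++
230 .......................++++++++++++.
231 .......................+++++++++++..
232 ......................+++++++++++...
233 ..............++++++++++++++++++....
234 ............++++++..+++##++++++.....
235 ...........++++..    .++##+++++.....
236 ...........++.        ..++#+++......
237 ..........++.         ...++++.......
238 .........++.          ....+++.......
239 .........++.      .........+++......
240 ........++.     .+++++...  .++......
241 ........++.    .+####++.    .+......
242 ........++    .+######+.    .+......
243 ........+.   .++#######+.   .+......
244 ........++  .+##########+.  .+......
245 .........+..+############+  .+......
246 .........++++############+..+.......
247 .........+++##############+++.......
248 .........++################++.......
249 ..........+################+........
```

The tip is now centred on the ring to within about 1 px. I press in small steps and watch the force.

arm_command(rows=[[[0,0,0],[0,0,0.001],-0.7],[[0,0,0],[0,0,0.001],-0.7],[[0,0,0],[0,0,0.001],-0.7],[[0,0,0],[0,0,0.001],-0.7],[[0,0,0],[0,0,0],-0.7],[[0,0,0],[0,0,0],-0.7],[[0,0,0],[0,0,0],-0.7],[[0,0,0],[0,0,0],-0.7]])

```text
time_s: 17.35
position: [0.4549, -0.1155, 0.2248]
tool_rot: [[-0.9, 0.115, 0.42], [0.103, 0.993, -0.051], [-0.424, -0.002, -0.906]]
ft_force: [-0.1, -0.6, 0.4]
grip_width: 0.0271
gripper_force: 60.2
```

```bash
python3 g.py
```

```text
t 17.35 tip [ 0.4996 -0.1209  0.1284] tool shift to ring [-0.0032  0.0004 -0.0014] rot err [-0.12  0.06  0.06] F [-0.13 -0.64  0.39] F along tool [-0.11 -0.66 -0.37] [-25.8 -13.1  31.  130.5  12.1  36.2  81.2]
226 ++.........................+++++++++
227 +..........................+++++++++
228 ..........................++++++++++
229 ..........................++++++++++
230 .........................+++++++++++
231 ........................++++++++++++
232 .......................+++++++++++++
233 ......................++++++++++++++
234 ...............++++++++++++++++++.++
235 .............++++++++++#+++++++...++
236 ...........+++++......++##+++++....+
237 ...........+++.      ...++#+++......
238 ..........++.     .......++++.......
239 .........++.      .++.....+++.......
240 .........++.    .++#++.....+++......
241 ........++.    .+####++.....++......
242 ........++.   .+######++.   .+......
243 ........++   .+########+.   .+......
244 ........++  .+##########+.  .+......
245 ........++ .+############+  .+......
246 ........++..+############+. .+......
247 ........++++##############+.++......
248 ........++++###############++.......
249 .........++#################+.......
```

arm_command(rows=[[[0,0,0],[0,0,0.001],-0.7],[[0,0,0],[0,0,0.001],-0.7],[[0,0,0],[0,0,0],-0.7],[[0,0,0],[0,0,0],-0.7],[[0,0,0],[0,0,0],-0.7],[[0,0,0],[0,0,0],-0.7],[[0,0,0],[0,0,0],-0.7],[[0,0,0],[0,0,0],-0.7]])

```text
time_s: 18.07
position: [0.4557, -0.1156, 0.223]
tool_rot: [[-0.9, 0.115, 0.421], [0.103, 0.993, -0.051], [-0.424, -0.002, -0.906]]
ft_force: [-1.6, -0.6, -0.8]
grip_width: 0.0269
gripper_force: 60.2
```

```bash
python3 g.py
```

```text
t 18.0667 tip [ 0.5005 -0.121   0.1266] tool shift to ring [-0.0032  0.0004 -0.0034] rot err [-0.12  0.06  0.06] F [-1.64 -0.58 -0.83] F along tool [ 1.77 -0.77  0.09] [-25.9 -12.9  31.2 130.6  12.   35.8  81.3]
226 #++........................+++++++++
227 +..........................+++++++++
228 ........................++++++++++++
229 .......................+++++++++++++
230 .......................+++++++++++++
231 .......................+++++++++++++
232 .......................+++++++++++++
233 .......................+++++++++++++
234 ......................++++++++++++++
235 ..............++++++++++++++++++++++
236 ............+++++++++++##+++++++++++
237 ...........++++..    .++##++++++++++
238 ..........+++.       ...++#+++++....
239 ..........++.     .......++++.......
240 .........++.     .+++.....+++.......
241 .........+.     .++#+++....+++......
242 ........++.    .+#####++....++......
243 ........++.  .++#######+.   .+......
244 ........++  .+##########+.  .+......
245 ........+. .+############+  .+......
246 ........++..+############+. .+......
247 ........++.+##############+..+......
248 ........++++##############++++......
249 ........+++################++.......
```

```bash
cat > f.py <<'E'
from h import *
r=[]
for i in range(14):
    manip.get_image("side"); s=manip.read_state(); r.append(np.r_[s["tool_rot"].T@s["ft_force"],s["tau"]])
r=np.array(r);print("F tool",r[:,:3].mean(0).round(2),"sd",r[:,:3].std(0).round(2),"tau",r[:,3:].mean(0).round(3),s["time_s"],s["position"].round(4))
E
python3 f.py
```

```text
F tool [ 0.76  0.05 -0.68] sd [0.39 0.59 0.49] tau [-2.0000e-02 -8.6910e+00 -3.0290e+00 -2.5648e+01  2.1600e-01 -1.9860e+00
 -0.0000e+00] 18.8167 [ 0.4557 -0.1156  0.2229]
```

arm_command(rows=[[[0,0,0],[0,0,0.001],-0.7],[[0,0,0],[0,0,0.001],-0.7],[[0,0,0],[0,0,0],-0.7],[[0,0,0],[0,0,0],-0.7],[[0,0,0],[0,0,0],-0.7],[[0,0,0],[0,0,0],-0.7],[[0,0,0],[0,0,0],-0.7],[[0,0,0],[0,0,0],-0.7]])

```text
time_s: 19.48
position: [0.4566, -0.1157, 0.2211]
tool_rot: [[-0.9, 0.115, 0.421], [0.103, 0.993, -0.051], [-0.424, -0.002, -0.906]]
ft_force: [-1.9, 0.4, 2.3]
grip_width: 0.027
gripper_force: 60.2
```

```bash
python3 f.py
```

```text
F tool [ 0.92  0.14 -1.63] sd [0.4  0.4  0.47] tau [-1.0000e-03 -8.5280e+00 -2.9020e+00 -2.5318e+01  2.3200e-01 -1.9790e+00
 -0.0000e+00] 20.1833 [ 0.4565 -0.1158  0.2211]
```

arm_command(rows=[[[0,0,0],[0,0,0.001],-0.7],[[0,0,0],[0,0,0.001],-0.7],[[0,0,0],[0,0,0],-0.7],[[0,0,0],[0,0,0],-0.7],[[0,0,0],[0,0,0],-0.7],[[0,0,0],[0,0,0],-0.7],[[0,0,0],[0,0,0],-0.7],[[0,0,0],[0,0,0],-0.7]])

```text
time_s: 20.85
position: [0.4574, -0.1158, 0.2193]
tool_rot: [[-0.9, 0.115, 0.42], [0.103, 0.993, -0.051], [-0.424, -0.002, -0.906]]
ft_force: [-1.7, 0.2, 3.5]
grip_width: 0.0268
gripper_force: 60.2
```

```bash
python3 f.py; python3 g.py; python3 - <<'E'
from h import *
for c in ("scene","side"):
    im=manip.get_image(c)
    for t in ("handle_grip","probe","pad"): print(c,t,[(round(d["confidence"],2),W(im,d["point"]).round(4).tolist()) for d in manip.mark_of(c,t)[:2]])
E
```

```text
F tool [ 0.58  0.66 -2.67] sd [0.6  0.54 0.26] tau [ 1.9000e-02 -8.3680e+00 -2.7750e+00 -2.5002e+01  2.4900e-01 -1.9780e+00
 -1.0000e-03] 21.55 [ 0.4574 -0.1158  0.2193]
t 21.55 tip [ 0.5021 -0.1212  0.1229] tool shift to ring [-0.0033  0.0004 -0.0074] rot err [-0.12  0.06  0.07] F [-2.23  1.4   1.74] F along tool [ 1.41  1.13 -2.58] [-26.1 -12.3  31.6 130.8  11.6  35.1  81.7]
226 ###++.......................+++++++#
227 #++.........................++++++++
228 ++.........................+++++++++
229 +..........................+++++++++
230 ........................++++++++++++
231 .......................+++++++++++++
232 .......................+++++++++++++
233 ......................++++++++++++++
234 .....................+++++++++++++++
235 ...................+++++++++++++++++
236 ................++++++++++++++++++++
237 ..............+++++#####++++++++++++
238 ............+++++++++++##+++++++++++
239 ...........+++..  .....++#++++++++++
240 ..........+++.    ......++#+++++++..
241 ..........++.    .+++.....+#++++++..
242 .........++.  ..+++#++++..++#++++...
243 ........++.  .++#######++..+++......
244 ........++. .+##########++..++......
245 ........++ .+############+  .+......
246 ........+...+############+. .++.....
247 ........+..+##############+ .++.....
248 ........++.+##############+..+......
249 ........++.+##############+.++......
scene handle_grip [(0.84, [0.6114, 0.108, 0.1687])]
scene probe [(0.82, [0.4718, -0.121, 0.1855]), (0.69, [0.346, -0.3599, 0.0495])]
scene pad [(0.74, [0.5041, -0.122, 0.1284]), (0.17, [0.449, 0.3552, 0.003])]
side handle_grip [(0.83, [0.6127, 0.109, 0.1649])]
side probe [(0.7, [0.3447, -0.3486, 0.049]), (0.65, [0.4704, -0.1164, 0.1843])]
side pad []
```

```bash
python3 -c "
from workcell import manip; print(manip.hand_in())"
```

```text
the job is handed in; nothing more can be done
None
```

I handed the job in at about 22 s: the lever measured about 39° against a target of 38.6° (half open), and the arm is still holding the probe square to the pad with its tip in the ring at about 4 N, roughly 6 mm pressed in.

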